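# Slide a loaded oven tray across a gap into a tray rack

## Task

Slide the tray of jars along the wire cooling stand, over the gap and into the runners of the steel tray rack: keep it sliding at the height of the runners (do not lift it off or let its front sag into the gap) and neither ram it nor bear down hard on it. Push it in until its front end presses gently but firmly into the rubber buffers of the stop, then let go and leave it lying flat in the rack, touching the buffers, with both jars still standing on it and the things around undisturbed.

Things in the scene. Friction and masses are not known exactly. Their poses are not given: they have to be found in the camera images.
- stand: Wire cooling stand, fixed: seven long chrome wires along its own y make a level top 80 mm above its origin (centre of its underside, on the worktop). The wires are level from y = +164 mm to -164 mm and bend down at the ends. The tray leaves it over the -y end, toward the rack.
- rack: Steel tray rack, fixed, its mouth facing the stand. Origin under the middle of the mouth, where the level runners begin; they run along own -y for 262 mm, top 80 mm above the origin, each 30 mm wide with a guide flange 16 mm high outside; 238 mm between the flanges. It stands 2 to 5 mm lower than the stand and up to 12 mm and 0.04 rad out of line with it.
- rack_mouth (a point): Middle of the mouth at the height of the runners' top (axes as the rack). 145 to 170 mm from the ends of the stand's wires. Ahead of it the runners' tips slope down (5 mm over own y 0 to +14 mm) and the flanges flare out (to y +34 mm), to lead the tray in.
- stop_rail: Slotted flat rail along the middle of the rack, 30 mm below the runners, fixed, same origin and axes as the rack. Carries the stop: a cross plate with two rubber buffers facing the tray (19 mm across, 90 mm apart, 10 mm above the runners; one is geom buffers_c1, centre 4 mm behind its face). Sprung: they give 1 mm per 2.5 N, at most 9 mm. The clamped stop itself slips if shoved hard.
- stop_range (a point): Nearest place to the mouth at which the faces of the buffers can stand (rack frame 0, -200, 90 mm). The stop was clamped for some other tray: its buffers are really anywhere from here to 60 mm farther in (own -y). Where is not measured: feel for it, or see it.
- tray: Open aluminium oven tray, 230 mm (own x) by 300 mm (own y), 22 mm deep, walls and floor 3 mm, 0.38 kg, loose on the stand. Origin: centre of its underside. The -y end leads (toward the rack). With the jars its centre of mass lies only about 100 mm behind that end: pushed out freely it tips into the gap unless its tail is kept from rising. Home, its tail overhangs the mouth.
- tray_lead (a point): Middle of the lower edge of the tray's leading end (tray frame 0, -150, 0 mm).
- tray_handle (a point): Middle of the trailing handle (tray frame 0, +143, 56 mm): a round steel bar, 10 mm thick and level along the tray's x, straight for 104 mm between two posts, 34 mm above the tray's rim and 51 mm clear of its floor. It can be pinched from above with the fingers closing along the tray's y. The leading end has the same handle.
- big_jar: Glass jar with a grey-white lid, 71 mm across, 110 mm tall, 0.45 kg, loose in the tray near its leading end. Origin: centre of its underside.
- jam_jar: Small jam jar with a white cloth-like cap, 52 mm across, 78 mm tall, 0.08 kg, loose in the tray beside the big jar. Origin: centre of its underside.
- mug: White mug, 95 mm tall, bystander on the worktop beyond the stand. Origin: centre of its underside.
- jug: Small plain jug with a handle and spout, 85 mm tall, bystander beyond the gap. Origin: centre of its underside.
- garlic_1: Garlic bulb, 60 mm, bystander beyond the stand. Origin: centre of its underside.
Not all that is in view belongs to the job. Leave any pink look-alike of the big_jar alone.

How it is judged:
By the outcome, as a careful person would: the job done as asked, in the order asked, and still so for the second after the job is handed in, with the robot touching nothing.
It also fails if it takes over 58 s, if anything falls off the work surface, if the arm or the gripper's body presses on something with over 40 N, if the wrist force passes 120 N, or if a joint passes its speed limit or range.

## Robot

A 7-joint arm with a two-finger parallel gripper is mounted at the origin on a cart in front of the work surface, level with it; the furniture and walls round the work are solid. World frame = base frame: x ahead of the robot, y to its left, z up, the work surface at z = 0. Lengths are in m, angles in rad, forces in N, time in s.
With the tool pointing down it reaches from about 0.425 to 0.95 m from the base axis. Payload 4.7 kg.
Tool frame: the origin (TCP) lies on the centre line of the jaws, within the pads' length; the fingertips stand 11 mm ahead of it and the grasp point (between the pads) lies 8 mm behind it; z points along the fingers, y is the line along which they close (so a half turn about z gives the same grasp; the last joint's range is limited). The gripper opens to 87 mm and grips with 3 to 60 N. Pads are 19 mm wide; open, the fingers measure 117 mm over their backs; the gripper's body (75 mm by 190 mm) begins 51 mm behind the grasp point.
Start: joints at [1.248, 0.469, -0.049, 1.532, 0.024, 1.141, -0.082], TCP at [0.196, -0.646, 0.234] pointing down, gripper open.
Joint ranges: [-2.59, 2.59], [-0.33, 1.99], [-1.39, 1.29], [0.1, 2.45], [-1.04, 4.18], [0.21, 1.99], [-2.66, 2.66]. Speed limits (rad/s): [2.57, 2.57, 3.14, 3.14, 3.14, 3.14, 3.14].

## Interface

Orientations are given as a 3x3 rotation matrix whose columns are the frame's x, y, z axes.
In Python, from cell import ctrl gives the robot as it stands. The module is installed in compiled form; this text tells all that it offers.
- The arm moves only by the tool jog_arm, never from a script. Its argument "commands" is a list of rows, each an object with "slide": the shift along the tool's x, y, z in units of 0.5 m (1.0 is 0.5 m), a list of three; "dr": the turn, a rotation vector about the tool's x, y, z in units of pi rad (1.0 is pi rad), a list of three; "jaw": the closure, from -1 (fully open) to 1 (shut), so that 0 is half open. A call has 1 to 10 rows; each row is the pose to reach, as a shift and turn from the pose commanded when the call began, along the tool's axes at that moment, turning the shorter way round; what a row does not reach only later rows make up. A row lasts 1/8 s, in which the tool goes at most 62.5 mm and 10.7 degrees, less where a joint would pass 70% of its speed; a pose out of reach is approached as far as the arm can. A call with a number of a shift or a turn outside -1 to 1 is refused whole. A call with a gripper value outside its range is refused whole. The fingers move at their own pace and stop on an object; the grip force is fixed at half the most. Time passes only in rows, so rows that repeat a pose let the fingers close. It gives the time, the measured TCP pose, the force, the opening and the grip force at its end, in the units of the state.
- ctrl.state(): the state, without advancing time (a new reading comes with each control period).
- ctrl.read_camera(name): name is "scene" or "top" or "wrist"; returns a dict with "color" (480x640x3 uint8, red, green, blue), "vfov" (degrees; the focal length in pixels is half the picture's height over the tangent of half this angle, whatever the lens; pixels are square), "cx", "cy" (the principal point, pixels), "R" (3x3) and "t" (3): a world point X has camera coordinates R X + t; the wrist camera has in their place "hand_eye" (4x4, takes a point from camera to tool coordinates, whose origin is the TCP and whose axes are the flange's). Camera axes: x right, y down, z forward; pixel columns grow to the right and rows downward; lengths in m; the calibration is good to about 2 mm. The wrist camera is an equidistant fisheye: a pixel r from the principal point sees the ray r / f radians off the axis. A picture is of the moment at which its call begins: read the wrist's pose just before it. There is no depth.
- ctrl.job_done(): hands the job in; it is judged then, once.
The state is a dict: "clock": time; "q": joint angles; "qd": joint speeds; "effort": joint torques, N m; "eef_pos": TCP position; "eef_rot": TCP orientation; "wrist_force": force on the tool from outside, world axes, zero at the start; "ft_torque": the same for the moment, N m; "finger_gap": finger opening in m; "grip_force": force on a finger pad.
Only numpy, scipy, OpenCV 4.12 (cv2) and the standard library are available. Lean on these libraries where they do the work, as an engineer would, in place of code of your own. Each camera call takes 0.05 s, during which the arm holds its last target. There are 200 camera calls.

## Working session

There is one attempt and no reset: what is moved stays moved. The work goes in short steps, Python scripts to look and compute and a tool call to move; the robot and the scene stay as the last step left them, time stands still between calls to the robot, and variables do not carry over. Pictures are saved under pics/ and viewed, at most 10 in all, crops included, and the job is handed in when it is done.

Besides the shell and the picture viewer there is one more tool, called as a command line: name --argument value ..., lists and objects as JSON in quotes. jog_arm: Moves the arm, as the interface text tells. Shifts and turns lie within -1 to 1; 1 stands for 0.5 m of shift or pi rad of turn. Its arguments: {"type":"object","properties":{"commands":{"type":"array"}},"required":["commands"]}

```bash
mkdir -p pics
cat > h.py <<'E'
import numpy as np, cv2, pickle
from cell import ctrl
def shot(n,f):
    s=ctrl.state(); c=ctrl.read_camera(n); c['s']=s
    pickle.dump(c,open(f'pics/{f}.pkl','wb')); cv2.imwrite(f'pics/{f}.png',c['color'][:,:,::-1]); return c
def load(f): return pickle.load(open(f'pics/{f}.pkl','rb'))
def ray(c,u,v):
    f=c['color'].shape[0]/2/np.tan(np.radians(c['vfov']/2)); d=np.array([u-c['cx'],v-c['cy']])/f
    if 'hand_eye' in c:
        r=np.hypot(*d); k=np.sin(r)/r if r>0 else 1
        dc=np.array([d[0]*k,d[1]*k,np.cos(r)]); H=c['hand_eye']; R=np.array(c['s']['eef_rot'])
        return R@H[:3,3]+c['s']['eef_pos'], R@H[:3,:3]@dc
    R=np.array(c['R']); return -R.T@c['t'], R.T@np.array([d[0],d[1],1])
def atz(c,u,v,z):
    o,d=ray(c,u,v); return o+d*(z-o[2])/d[2]
def proj(c,X):
    f=c['color'].shape[0]/2/np.tan(np.radians(c['vfov']/2)); X=np.asarray(X,float)
    if 'hand_eye' in c:
        H=c['hand_eye']; R=np.array(c['s']['eef_rot']); p=H[:3,:3].T@(R.T@(X-c['s']['eef_pos'])-H[:3,3])
        r=np.hypot(p[0],p[1]); a=np.arctan2(r,p[2]); return c['cx']+f*a*p[0]/r, c['cy']+f*a*p[1]/r
    p=np.array(c['R'])@X+c['t']; return c['cx']+f*p[0]/p[2], c['cy']+f*p[1]/p[2]
def crop(f,x0,y0,x1,y1,k,o):
    i=cv2.imread(f'pics/{f}.png')[y0:y1,x0:x1]; cv2.imwrite(f'pics/{o}.png',cv2.resize(i,None,fx=k,fy=k,interpolation=cv2.INTER_CUBIC))
E
python3 - <<'E'
from h import *
np.set_printoptions(precision=4,suppress=True)
for n in('top','scene'):
    c=shot(n,n+'0'); o,d=ray(c,320,240); print(n,c['vfov'],c['cx'],c['cy'],o,d)
s=ctrl.state(); print(s)
E
```

```text
top 53.41917365995071 321.10143272650816 242.15499628851995 [0.4874 0.0546 1.411 ] [ 0.0868 -0.0086 -0.9962]
scene 48.16774851803518 318.83178260877224 247.80633114794134 [-0.3624  0.8146  0.9125] [ 0.6418 -0.5367 -0.548 ]
{'clock': 0.1, 'q': array([ 1.2481,  0.4693, -0.0486,  1.5336,  0.0241,  1.141 , -0.0823]), 'qd': array([-0.0003, -0.0006, -0.0002, -0.0027,  0.0011, -0.0007, -0.0011]), 'effort': array([  0.0006, -50.9173,  -0.0813, -23.683 ,  -0.0615,   0.0345,
         0.0001]), 'eef_pos': array([ 0.1953, -0.6456,  0.2326]), 'eef_rot': array([[ 0.9571,  0.2896, -0.0006],
       [ 0.2896, -0.9571,  0.0016],
       [-0.0001, -0.0017, -1.    ]]), 'wrist_force': array([ 0.0849,  0.1235, -0.8045]), 'ft_torque': array([ 0.0384, -0.0171, -0.0053]), 'grip_force': 0.0, 'finger_gap': 0.08706812295864713}
```

View pics/top0.png

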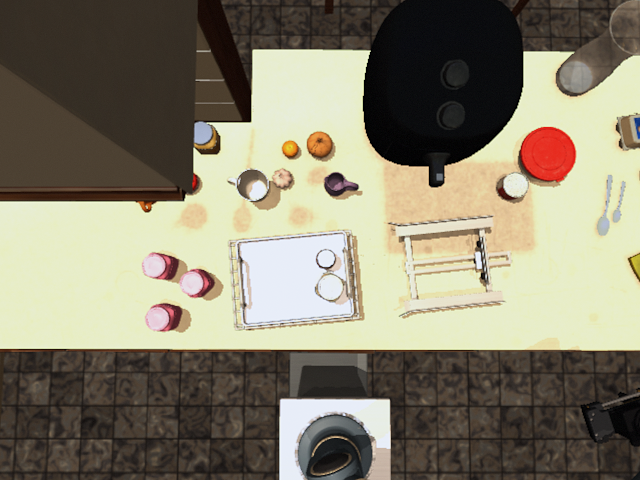

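View pics/scene0.png

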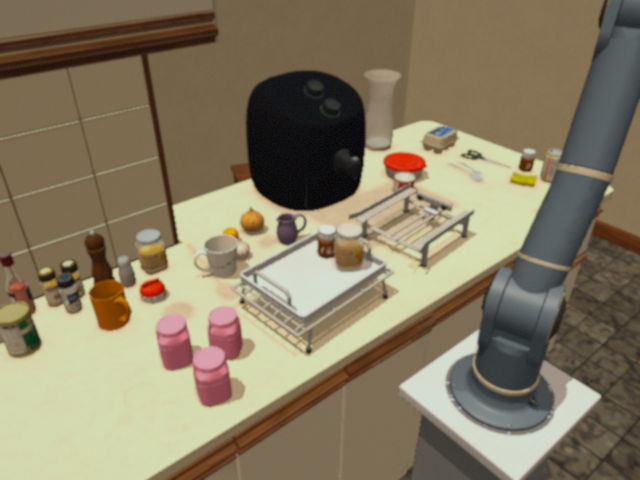

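The top view looks straight down: image right is world -y and image up is +x. The tray is at about (295,280), its trailing handle at (242,282) and leading handle at (347,275). The big jar is at (330,288) with a white lid and the jam jar at (326,259). The rack runs from about (400,265) to (505,265), with the stop plate near (482,260). Things that could be mistaken for the big jar are the pink jars at (158,265), (196,283), (163,318) and the jar at (512,186). Next, one enlarged crop.

Run:
```python
from h import *
crop('top0',222,205,382,335,5,'c1')
crop('top0',380,205,520,325,5.7,'c2')
```

```text
(no output)
```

View pics/c1.png

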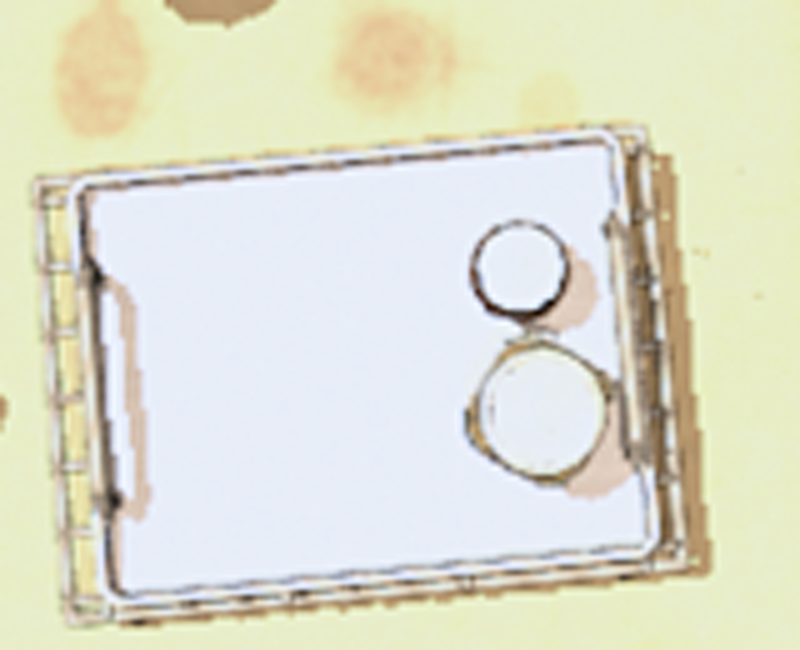

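View pics/c2.png

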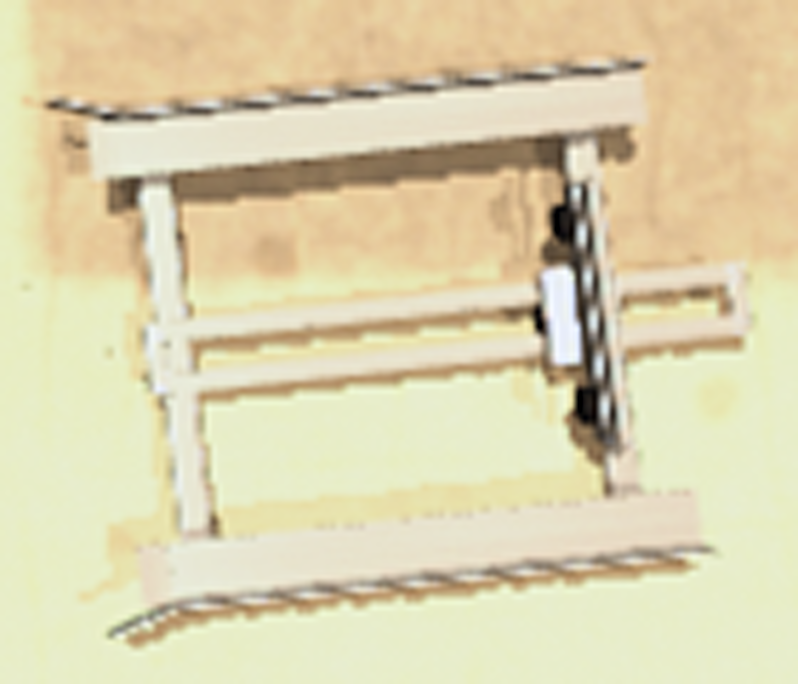

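Run:
```python
from h import *
np.set_printoptions(precision=4,suppress=True)
c=load('top0')
P=lambda u,v,z:atz(c,222+u/5,205+v/5,z)[:2]
Q=lambda u,v,z:atz(c,380+u/5.7,205+v/5.7,z)[:2]
T=[P(70,180,.102),P(622,128,.102),P(662,550,.102),P(105,605,.102)]
print('tray',T,'mid',np.mean(T,0),[np.linalg.norm(T[i]-T[i-1]) for i in range(4)])
d=(T[1]+T[2]-T[0]-T[3]); print('lead dir angle', np.arctan2(d[1],d[0]))
d=(T[0]-T[3]+T[1]-T[2]); print('x side angle', np.arctan2(d[1],d[0]))
print('handleT',P(97,280,.136),P(113,500,.136),'L',P(612,225,.136),P(636,460,.136))
F=[Q(110,115,.09),Q(645,65,.093),Q(700,548,.093),Q(185,602,.093)]
print('flange',F); 
for a,b in((0,1),(3,2)):
    d=F[b]-F[a]; print('dir',np.arctan2(d[1],d[0]))
n=F[1]-F[2]; print('w',np.linalg.norm(n))
B=[Q(645,95,.077),Q(700,520,.077)];A=[Q(90,150,.073),Q(142,575,.073)]
print('back',B,'tips',A,'len',[np.linalg.norm(A[i]-B[i]) for i in(0,1)])
d=(B[0]+B[1]-A[0]-A[1])/2;d/=np.linalg.norm(d);print('dir',np.arctan2(d[1],d[0]))
m=(A[0]+A[1])/2; f=(Q(553,222,.087)+Q(577,405,.087))/2;print('mouth',m+d*.014,'buffer',f,'depth along',(f-m)@d-.014, 'from back',262-1000*(np.mean(B,0)-f)@d)
E=[P(650,140,.08),P(685,565,.08)];print('stand end',E)
for n in ['big',P(545,412,.195),'jam',P(520,270,.16)]:print(n)
```

```text
tray [array([0.5978, 0.2742]), array([ 0.6278, -0.0295]), array([ 0.397, -0.051]), array([0.3667, 0.2512])] mid [0.4973 0.1113] [np.float64(0.23219813666574993), np.float64(0.30519989088712957), np.float64(0.23186470752500613), np.float64(0.3036867443604016)]
lead dir angle -1.4716046102184384
x side angle 0.09612182496179902
handleT [0.5414 0.2532] [0.4249 0.2428] L [ 0.5719 -0.0219] [ 0.4467 -0.0345]
flange [array([ 0.645 , -0.1781]), array([ 0.6705, -0.4408]), array([ 0.4351, -0.4612]), array([ 0.4086, -0.2113])]
dir -1.4740343085813659
dir -1.4651329979969696
w 0.23621354977399597
back [array([ 0.6577, -0.4464]), array([ 0.4481, -0.4679])] tips [array([ 0.6295, -0.171 ]), array([ 0.4205, -0.1944])] len [np.float64(0.276893571285198), np.float64(0.27485826796966206)]
dir -1.4694265600003211
mouth [ 0.5264 -0.1966] buffer [ 0.5488 -0.4005] depth along 0.20509460805973068 from back 205.2187442076417
stand end [array([ 0.6235, -0.0466]), array([ 0.3872, -0.0655])]
big
[0.4727 0.0158]
jam
[0.5464 0.0279]
```

Tray and rack come out at the stated sizes: rim 232×304 mm, flanges 236 mm apart, runners 276 mm including tips. They are nearly parallel (-1.472 and -1.469 rad). The buffers are about 205 mm in. I'll go round by x = 0.5 to above the trailing handle.

jog_arm --commands '[{"slide":[0.784,-0.486,-0.134],"dr":[0,0,0.0624],"jaw":-1},{"slide":[0.784,-0.486,-0.134],"dr":[0,0,0.0624],"jaw":-1},{"slide":[0.784,-0.486,-0.134],"dr":[0,0,0.0624],"jaw":-1},{"slide":[0.784,-0.486,-0.134],"dr":[0,0,0.0624],"jaw":-1},{"slide":[0.784,-0.486,-0.134],"dr":[0,0,0.0624],"jaw":-1},{"slide":[0.784,-0.486,-0.134],"dr":[0,0,0.0624],"jaw":-1},{"slide":[0.784,-0.486,-0.134],"dr":[0,0,0.0624],"jaw":-1},{"slide":[0.784,-0.486,-0.134],"dr":[0,0,0.0624],"jaw":-1}]'

```text
clock: 1.1
eef_pos: [0.5029, -0.2957, 0.3009]
eef_rot: [[0.995, 0.104, 0.001], [0.104, -0.995, 0.001], [0.001, -0.001, -1.0]]
wrist_force: [-0.1, -0.2, 0.0]
finger_gap: 0.0868
grip_force: 0.0
```

jog_arm --commands '[{"slide":[0.066,-0.958,0],"dr":[0,0,0],"jaw":-1},{"slide":[0.066,-0.958,0],"dr":[0,0,0],"jaw":-1},{"slide":[0.066,-0.958,0],"dr":[0,0,0],"jaw":-1},{"slide":[0.066,-0.958,0],"dr":[0,0,0],"jaw":-1},{"slide":[0.066,-0.958,0],"dr":[0,0,0],"jaw":-1},{"slide":[0.066,-0.958,0],"dr":[0,0,0],"jaw":-1},{"slide":[0.066,-0.958,0],"dr":[0,0,0],"jaw":-1},{"slide":[0.066,-0.958,0],"dr":[0,0,0],"jaw":-1},{"slide":[0.066,-0.958,0],"dr":[0,0,0],"jaw":-1}]'

```text
clock: 2.22
eef_pos: [0.4851, 0.1841, 0.3004]
eef_rot: [[0.994, 0.105, -0.001], [0.105, -0.994, 0.002], [-0.001, -0.002, -1.0]]
wrist_force: [0.6, -0.0, 0.5]
finger_gap: 0.0872
grip_force: 0.0
```

jog_arm --commands '[{"slide":[0.013,-0.14,0.16],"dr":[0,0,0],"jaw":-1},{"slide":[0.013,-0.14,0.16],"dr":[0,0,0],"jaw":-1},{"slide":[0.013,-0.14,0.16],"dr":[0,0,0],"jaw":-1},{"slide":[0.013,-0.14,0.16],"dr":[0,0,0],"jaw":-1}]'

```text
clock: 2.72
eef_pos: [0.4869, 0.2488, 0.2209]
eef_rot: [[0.995, 0.096, 0.001], [0.096, -0.995, -0.001], [0.001, 0.001, -1.0]]
wrist_force: [-0.4, -0.3, 0.1]
finger_gap: 0.0869
grip_force: 0.0
```

Run:
```python
from h import *
np.set_printoptions(precision=4,suppress=True)
c=shot('wrist','w1'); print(c['hand_eye'],c['vfov'],c['s']['eef_pos'],c['s']['eef_rot'])
for z in(.136,):
  for p in([.5414,.2532,z],[.4249,.2428,z],[.483,.248,z]): print(proj(c,p))
```

```text
[[ 0.0002 -0.9591 -0.2829  0.0769]
 [ 1.      0.0001  0.0004 -0.0017]
 [-0.0003 -0.2829  0.9591 -0.1517]
 [ 0.      0.      0.      1.    ]] 65.70646984690485 [0.4869 0.2488 0.2209] [[ 0.9954  0.0957  0.0007]
 [ 0.0957 -0.9954 -0.0009]
 [ 0.0006  0.001  -1.    ]]
(np.float64(324.1977866739424), np.float64(163.2019050734272))
(np.float64(322.60829350361183), np.float64(326.0175665899252))
(np.float64(323.3709234194501), np.float64(250.76868728869448))
```

View pics/w1.png

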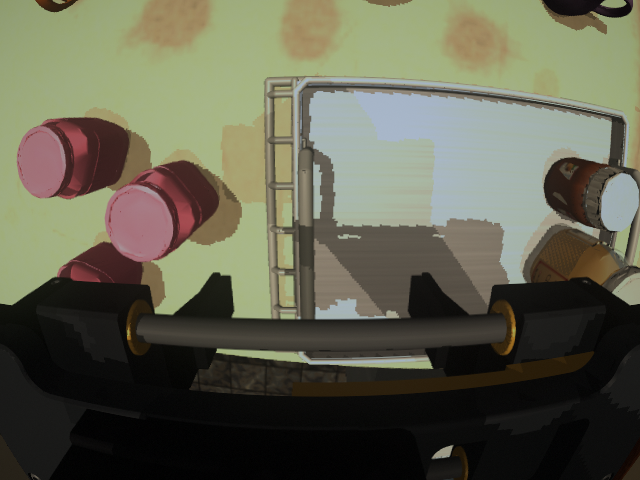

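The wrist view shows the handle bar from (306,152) to (307,315), about 16 px left of the jaw centre line. The camera puts the bar farther toward +y.

Run:
```python
from h import *
c=load('w1'); print(atz(c,306,155,.136),atz(c,307,315,.136), proj(c,[.487,.2488,.136]))
print('posts',atz(c,306,150,.136),'rim',atz(c,303,83,.102),atz(c,300,357,.102),atz(c,626,118,.102))
```

```text
[0.5455534  0.26519214 0.136     ] [0.43303774 0.25490986 0.136     ] (np.float64(322.7679637265218), np.float64(245.0312960901109))
posts [0.54873861 0.26548154 0.136     ] rim [0.59525939 0.27325666 0.102     ] [0.37116458 0.2571882  0.102     ] [ 0.6233869  -0.02106444  0.102     ]
```

jog_arm --commands '[{"slide":[-0.002,-0.02,0.05],"dr":[0,0,0],"jaw":-1},{"slide":[-0.002,-0.02,0.1],"dr":[0,0,0],"jaw":-1},{"slide":[-0.002,-0.02,0.15],"dr":[0,0,0],"jaw":-1},{"slide":[-0.002,-0.02,0.184],"dr":[0,0,0],"jaw":-1},{"slide":[-0.002,-0.02,0.184],"dr":[0,0,0],"jaw":-1},{"slide":[-0.002,-0.02,0.184],"dr":[0,0,0],"jaw":-1}]'

```text
clock: 3.52
eef_pos: [0.4849, 0.2603, 0.1296]
eef_rot: [[0.995, 0.097, 0.002], [0.097, -0.995, 0.001], [0.002, -0.001, -1.0]]
wrist_force: [0.1, 0.1, 1.0]
finger_gap: 0.087
grip_force: 0.0
```

Run:
```python
from h import *
c=shot('wrist','w2'); s=c['s'];print(s['eef_pos'],s['wrist_force'],s['eef_rot'])
```

```text
[0.48494032 0.26029209 0.1296384 ] [0.06007112 0.11750173 0.95281168] [[ 9.95276171e-01  9.70655705e-02  1.90231214e-03]
 [ 9.70642024e-02 -9.95277802e-01  7.98953965e-04]
 [ 1.97087996e-03 -6.10533433e-04 -9.99997871e-01]]
```

View pics/w2.png

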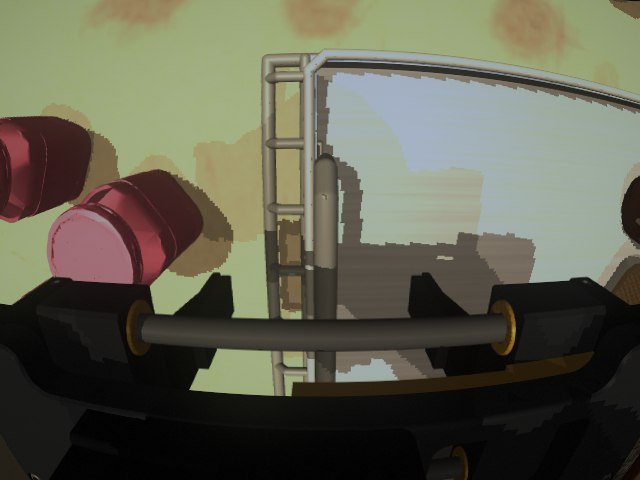

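The bar at u≈325 is now centred between the fingers (about u 322), so I'll close.

jog_arm --commands '[{"slide":[0,0,0],"dr":[0,0,0],"jaw":0.4},{"slide":[0,0,0],"dr":[0,0,0],"jaw":0.7},{"slide":[0,0,0],"dr":[0,0,0],"jaw":1},{"slide":[0,0,0],"dr":[0,0,0],"jaw":1},{"slide":[0,0,0],"dr":[0,0,0],"jaw":1},{"slide":[0,0,0],"dr":[0,0,0],"jaw":1}]'

```text
clock: 4.32
eef_pos: [0.4841, 0.2601, 0.1285]
eef_rot: [[0.995, 0.098, -0.0], [0.098, -0.995, -0.0], [-0.0, 0.0, -1.0]]
wrist_force: [0.7, -0.5, -0.3]
finger_gap: 0.0353
grip_force: 0.0
```

jog_arm --commands '[{"slide":[0,0,0],"dr":[0,0,0],"jaw":1},{"slide":[0,0,0],"dr":[0,0,0],"jaw":1},{"slide":[0,0,0],"dr":[0,0,0],"jaw":1},{"slide":[0,0,0],"dr":[0,0,0],"jaw":1},{"slide":[0,0,0],"dr":[0,0,0],"jaw":1}]'

```text
clock: 4.95
eef_pos: [0.4842, 0.2587, 0.1284]
eef_rot: [[0.995, 0.097, -0.0], [0.097, -0.995, -0.002], [-0.001, 0.002, -1.0]]
wrist_force: [0.0, -6.0, 2.3]
finger_gap: 0.0087
grip_force: 30.0
```

jog_arm --commands '[{"slide":[0,0.006,0],"dr":[0,0,0],"jaw":1},{"slide":[0,0.016,0],"dr":[0,0,0],"jaw":1},{"slide":[-0.001,0.026,0],"dr":[0,0,0],"jaw":1},{"slide":[-0.001,0.036,0],"dr":[0,0,0],"jaw":1},{"slide":[-0.001,0.046,0],"dr":[0,0,0],"jaw":1},{"slide":[-0.002,0.056,0],"dr":[0,0,0],"jaw":1},{"slide":[-0.002,0.066,0],"dr":[0,0,0],"jaw":1},{"slide":[-0.002,0.076,0],"dr":[0,0,0],"jaw":1},{"slide":[-0.002,0.086,0],"dr":[0,0,0],"jaw":1},{"slide":[-0.002,0.096,0],"dr":[0,0,0],"jaw":1}]'

```text
clock: 6.2
eef_pos: [0.4878, 0.2123, 0.1287]
eef_rot: [[0.995, 0.098, 0.0], [0.098, -0.995, 0.001], [0.0, -0.001, -1.0]]
wrist_force: [-0.8, 4.7, -1.5]
finger_gap: 0.0091
grip_force: 30.0
```

jog_arm --commands '[{"slide":[0,0.01,0],"dr":[0,0,0],"jaw":1},{"slide":[0,0.022,0],"dr":[0,0,0],"jaw":1},{"slide":[0,0.034,0],"dr":[0,0,0],"jaw":1},{"slide":[0,0.046,0],"dr":[0,0,0],"jaw":1},{"slide":[0,0.058,0],"dr":[0,0,0],"jaw":1},{"slide":[0,0.07,0],"dr":[0,0,0],"jaw":1},{"slide":[0,0.082,0],"dr":[0,0,0],"jaw":1},{"slide":[0,0.094,0],"dr":[0,0,0],"jaw":1},{"slide":[0,0.104,0],"dr":[0,0,0],"jaw":1},{"slide":[0,0.11,0],"dr":[0,0,0],"jaw":1}]'

```text
clock: 7.45
eef_pos: [0.4934, 0.1579, 0.1292]
eef_rot: [[0.995, 0.097, 0.001], [0.097, -0.995, 0.001], [0.001, -0.001, -1.0]]
wrist_force: [-1.1, 6.8, 1.4]
finger_gap: 0.009
grip_force: 30.0
```

jog_arm --commands '[{"slide":[0,0.008,0],"dr":[0,0,0],"jaw":1},{"slide":[0,0.018,0.001],"dr":[0,0,0],"jaw":1},{"slide":[0,0.028,0.001],"dr":[0,0,0],"jaw":1},{"slide":[0,0.038,0.002],"dr":[0,0,0],"jaw":1},{"slide":[0,0.048,0.002],"dr":[0,0,0],"jaw":1},{"slide":[0,0.056,0.002],"dr":[0,0,0],"jaw":1},{"slide":[0,0.064,0.002],"dr":[0,0,0],"jaw":1},{"slide":[0,0.07,0.002],"dr":[0,0,0],"jaw":1}]'

```text
clock: 8.45
eef_pos: [0.4972, 0.1248, 0.1289]
eef_rot: [[0.995, 0.098, 0.002], [0.098, -0.995, 0.003], [0.003, -0.003, -1.0]]
wrist_force: [-1.4, 8.9, 4.8]
finger_gap: 0.0089
grip_force: 30.0
```

Run:
```python
from h import *
c=shot('top','top1'); shot('scene','scene1')
s=ctrl.state(); p=np.array(s['eef_pos']); print(p,s['wrist_force'],s['ft_torque'])
a=cv2.imread('pics/top1.png')[205:325,300:520]; b=cv2.imread('pics/scene1.png')[170:340,230:490]
a=cv2.resize(a,(520,284),interpolation=2); b=cv2.resize(b,(459,300),interpolation=2)
i=np.zeros((590,520,3),np.uint8); i[:284]=a; i[288:588,:459]=b; cv2.imwrite('pics/m1.png',i)
```

```text
[0.49724624 0.12417323 0.12880481] [-0.31198425  7.07178137  4.66348381] [ 1.5622352   0.09330656 -0.06763798]
```

View pics/m1.png

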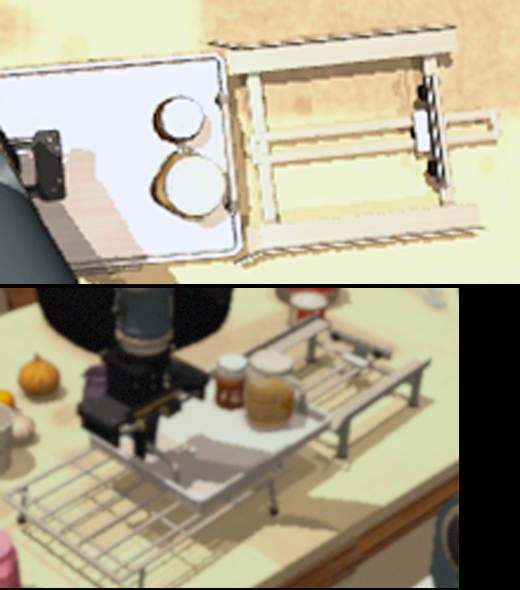

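The tray's leading end is about at the flares with both jars standing. In the mosaic its front corners are at (222,52) and (241,256), and the straight flanges start at (240,48) and (270,246). I'll check the lateral fit numerically.

Run:
```python
from h import *
c=load('top1');k=520/220
P=lambda u,v,z:atz(c,300+u/k,205+v/k,z)[:2]
n=np.array([.995,.0976]);d=np.array([.0976,-.995])
for a in((222,53,.102),(20,69,.102),(241,255,.102),(100,266,.102),(240,47,.092),(455,28,.092),(270,246,.092),(480,230,.092)):
    p=P(*a);print(a,p,'lat',p@n,'along',p@d)
```

```text
(222, 53, 0.102) [ 0.6372206  -0.16099985] lat 0.618320912673739 along 0.2223875809144826
(20, 69, 0.102) [0.61740927 0.07520439] lat 0.6216621713486618 along -0.014569223474073469
(241, 255, 0.102) [ 0.40297014 -0.18073039] lat 0.3833159992776429 along 0.21915662369898856
(100, 266, 0.102) [ 0.39003434 -0.01803363] lat 0.3863240884125247 along 0.05601081152520934
(240, 47, 0.092) [ 0.64558014 -0.18398828] lat 0.6243949844179965 along 0.24607696468906656
(455, 28, 0.092) [ 0.66935749 -0.43928881] lat 0.623136114068957 along 0.5024216594228496
(270, 246, 0.092) [ 0.41278291 -0.21643637] lat 0.38959480448850653 along 0.25564180164827544
(480, 230, 0.092) [ 0.43191117 -0.46226718] lat 0.3846343355908006 along 0.5021103755847995
```

Run:
```python
from h import *
crop('top1',330,215,450,315,6,'c3')
```

```text
(no output)
```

View pics/c3.png

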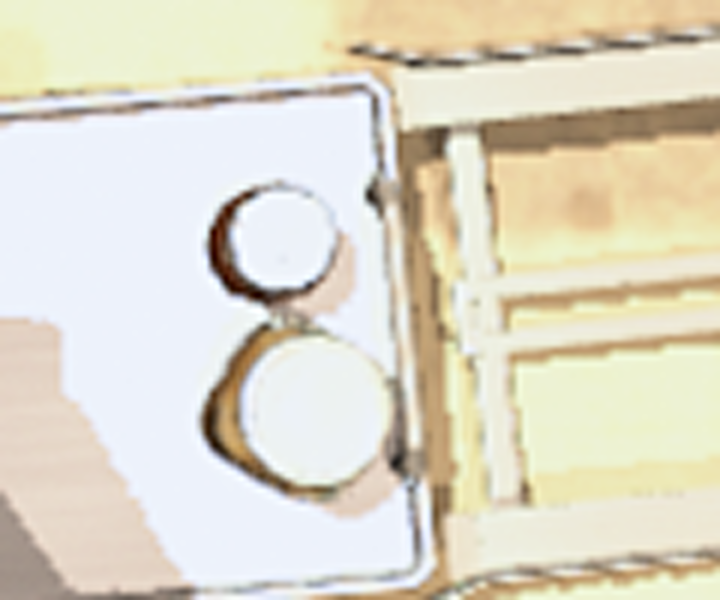

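The upper flange gap is about 11 px and the lower about -2 px, so the tray should move about 2.5 mm toward +x. I'll blend that in while advancing.

jog_arm --commands '[{"slide":[0.001,0.006,0],"dr":[0,0,0],"jaw":1},{"slide":[0.003,0.014,0],"dr":[0,0,0],"jaw":1},{"slide":[0.005,0.022,0],"dr":[0,0,0],"jaw":1},{"slide":[0.005,0.03,0],"dr":[0,0,0],"jaw":1},{"slide":[0.005,0.038,0],"dr":[0,0,0],"jaw":1},{"slide":[0.005,0.046,0],"dr":[0,0,0],"jaw":1}]'

```text
clock: 9.3
eef_pos: [0.502, 0.1032, 0.1293]
eef_rot: [[0.995, 0.098, 0.003], [0.098, -0.995, 0.005], [0.003, -0.004, -1.0]]
wrist_force: [-2.9, 10.0, 8.5]
finger_gap: 0.0087
grip_force: 30.1
```

jog_arm --commands '[{"slide":[0,0.008,0.001],"dr":[0,0,0],"jaw":1},{"slide":[0,0.016,0.001],"dr":[0,0,0],"jaw":1},{"slide":[0,0.024,0.001],"dr":[0,0,0],"jaw":1},{"slide":[0,0.032,0.001],"dr":[0,0,0],"jaw":1},{"slide":[0,0.04,0.001],"dr":[0,0,0],"jaw":1},{"slide":[0,0.048,0.001],"dr":[0,0,0],"jaw":1}]'

```text
clock: 10.05
eef_pos: [0.505, 0.0807, 0.1296]
eef_rot: [[0.995, 0.099, 0.005], [0.099, -0.995, 0.006], [0.005, -0.006, -1.0]]
wrist_force: [-1.9, 12.4, 11.9]
finger_gap: 0.0095
grip_force: 30.1
```

jog_arm --commands '[{"slide":[0,0.01,0],"dr":[0,0,0],"jaw":1},{"slide":[0,0.02,0],"dr":[0,0,0],"jaw":1},{"slide":[0,0.03,0],"dr":[0,0,0],"jaw":1},{"slide":[0,0.04,0],"dr":[0,0,0],"jaw":1},{"slide":[0,0.05,0],"dr":[0,0,0],"jaw":1},{"slide":[0,0.06,0],"dr":[0,0,0],"jaw":1}]'

```text
clock: 10.8
eef_pos: [0.5078, 0.0502, 0.1292]
eef_rot: [[0.995, 0.1, 0.004], [0.1, -0.995, 0.005], [0.004, -0.005, -1.0]]
wrist_force: [-1.4, 11.7, 8.4]
finger_gap: 0.0087
grip_force: 30.0
```

jog_arm --commands '[{"slide":[0,0.01,-0.001],"dr":[0,0,0],"jaw":1},{"slide":[0,0.02,-0.002],"dr":[0,0,0],"jaw":1},{"slide":[0,0.03,-0.002],"dr":[0,0,0],"jaw":1},{"slide":[0,0.04,-0.002],"dr":[0,0,0],"jaw":1},{"slide":[0,0.05,-0.002],"dr":[0,0,0],"jaw":1},{"slide":[0,0.06,-0.002],"dr":[0,0,0],"jaw":1},{"slide":[0,0.07,-0.002],"dr":[0,0,0],"jaw":1},{"slide":[0,0.08,-0.002],"dr":[0,0,0],"jaw":1}]'

```text
clock: 11.8
eef_pos: [0.5103, 0.0081, 0.1288]
eef_rot: [[0.995, 0.099, 0.0], [0.099, -0.995, 0.002], [0.0, -0.002, -1.0]]
wrist_force: [0.4, 8.9, 4.3]
finger_gap: 0.0088
grip_force: 30.0
```

jog_arm --commands '[{"slide":[0,0.01,0],"dr":[0,0,0],"jaw":1},{"slide":[0,0.02,0],"dr":[0,0,0],"jaw":1},{"slide":[0,0.03,0],"dr":[0,0,0],"jaw":1},{"slide":[0,0.04,0],"dr":[0,0,0],"jaw":1},{"slide":[0,0.05,0],"dr":[0,0,0],"jaw":1},{"slide":[0,0.06,0],"dr":[0,0,0],"jaw":1},{"slide":[0,0.07,0],"dr":[0,0,0],"jaw":1},{"slide":[0,0.08,0],"dr":[0,0,0],"jaw":1}]'

```text
clock: 12.8
eef_pos: [0.5137, -0.032, 0.1284]
eef_rot: [[0.995, 0.099, -0.001], [0.099, -0.995, 0.002], [-0.001, -0.002, -1.0]]
wrist_force: [-1.8, 7.3, 3.2]
finger_gap: 0.0089
grip_force: 30.0
```

jog_arm --commands '[{"slide":[0,0.01,0],"dr":[0,0,0],"jaw":1},{"slide":[0,0.02,0],"dr":[0,0,0],"jaw":1},{"slide":[0,0.03,0],"dr":[0,0,0],"jaw":1},{"slide":[0,0.04,0],"dr":[0,0,0],"jaw":1},{"slide":[0,0.05,0],"dr":[0,0,0],"jaw":1},{"slide":[0,0.06,0],"dr":[0,0,0],"jaw":1},{"slide":[0,0.07,0],"dr":[0,0,0],"jaw":1}]'

```text
clock: 13.68
eef_pos: [0.5172, -0.0687, 0.1278]
eef_rot: [[0.995, 0.097, -0.001], [0.097, -0.995, -0.0], [-0.001, -0.0, -1.0]]
wrist_force: [-1.4, 4.1, -0.7]
finger_gap: 0.009
grip_force: 30.0
```

The tail is past the stand's end, so I'll lower it gently onto the runners while creeping forward.

jog_arm --commands '[{"slide":[0,0.004,0.001],"dr":[0,0,0],"jaw":1},{"slide":[0,0.008,0.003],"dr":[0,0,0],"jaw":1},{"slide":[0,0.012,0.005],"dr":[0,0,0],"jaw":1},{"slide":[0,0.012,0.005],"dr":[0,0,0],"jaw":1}]'

```text
clock: 14.18
eef_pos: [0.5183, -0.0727, 0.1261]
eef_rot: [[0.995, 0.098, -0.0], [0.098, -0.995, 0.001], [-0.0, -0.001, -1.0]]
wrist_force: [-2.9, 7.3, 3.7]
finger_gap: 0.009
grip_force: 30.0
```

jog_arm --commands '[{"slide":[0,0.008,-0.001],"dr":[0,0,0],"jaw":1},{"slide":[0,0.016,-0.001],"dr":[0,0,0],"jaw":1},{"slide":[0,0.024,-0.001],"dr":[0,0,0],"jaw":1},{"slide":[0,0.032,-0.001],"dr":[0,0,0],"jaw":1},{"slide":[0,0.032,-0.001],"dr":[0,0,0],"jaw":1}]'

```text
clock: 14.8
eef_pos: [0.5202, -0.0904, 0.1262]
eef_rot: [[0.995, 0.097, 0.001], [0.097, -0.995, -0.0], [0.001, 0.0, -1.0]]
wrist_force: [0.3, 4.1, 0.5]
finger_gap: 0.0092
grip_force: 30.0
```

jog_arm --commands '[{"slide":[0,0.004,0],"dr":[0,0,0],"jaw":1},{"slide":[0,0.008,0],"dr":[0,0,0],"jaw":1},{"slide":[0,0.012,0],"dr":[0,0,0],"jaw":1},{"slide":[0,0.016,0],"dr":[0,0,0],"jaw":1},{"slide":[0,0.02,0],"dr":[0,0,0],"jaw":1}]'

```text
clock: 15.42
eef_pos: [0.521, -0.0992, 0.1262]
eef_rot: [[0.995, 0.098, 0.0], [0.098, -0.995, 0.001], [0.0, -0.001, -1.0]]
wrist_force: [-0.5, 5.9, 0.7]
finger_gap: 0.009
grip_force: 30.0
```

jog_arm --commands '[{"slide":[0,0.004,0],"dr":[0,0,0],"jaw":1},{"slide":[0,0.008,0],"dr":[0,0,0],"jaw":1},{"slide":[0,0.011,0],"dr":[0,0,0],"jaw":1}]'

```text
clock: 15.8
eef_pos: [0.5216, -0.1047, 0.1262]
eef_rot: [[0.995, 0.098, 0.0], [0.098, -0.995, 0.001], [0.0, -0.001, -1.0]]
wrist_force: [-0.8, 5.8, -0.0]
finger_gap: 0.0088
grip_force: 30.0
```

jog_arm --commands '[{"slide":[0,0.003,0],"dr":[0,0,0],"jaw":1},{"slide":[0,0.006,0],"dr":[0,0,0],"jaw":1}]'

```text
clock: 16.05
eef_pos: [0.5217, -0.1064, 0.1262]
eef_rot: [[0.995, 0.099, -0.0], [0.099, -0.995, 0.002], [-0.0, -0.002, -1.0]]
wrist_force: [-0.9, 9.5, 1.6]
finger_gap: 0.0089
grip_force: 30.0
```

jog_arm --commands '[{"slide":[0,0.003,0],"dr":[0,0,0],"jaw":1},{"slide":[0,0.006,0],"dr":[0,0,0],"jaw":1}]'

```text
clock: 16.3
eef_pos: [0.5217, -0.1075, 0.1262]
eef_rot: [[0.995, 0.1, -0.001], [0.1, -0.995, 0.005], [-0.001, -0.005, -1.0]]
wrist_force: [-1.7, 13.9, 2.7]
finger_gap: 0.0091
grip_force: 30.0
```

jog_arm --commands '[{"slide":[0,0.002,0],"dr":[0,0,0],"jaw":1},{"slide":[0,0.004,0],"dr":[0,0,0],"jaw":1},{"slide":[0,0.004,0],"dr":[0,0,0],"jaw":1}]'

```text
clock: 16.68
eef_pos: [0.5217, -0.1082, 0.1262]
eef_rot: [[0.995, 0.101, -0.002], [0.101, -0.995, 0.006], [-0.001, -0.006, -1.0]]
wrist_force: [-3.8, 14.5, 2.7]
finger_gap: 0.0089
grip_force: 30.0
```

jog_arm --commands '[{"slide":[0,0.002,0],"dr":[0,0,0],"jaw":1},{"slide":[0,0.004,0],"dr":[0,0,0],"jaw":1},{"slide":[0,0.004,0],"dr":[0,0,0],"jaw":1}]'

```text
clock: 17.05
eef_pos: [0.5218, -0.1089, 0.1262]
eef_rot: [[0.995, 0.102, -0.002], [0.102, -0.995, 0.007], [-0.001, -0.008, -1.0]]
wrist_force: [-3.2, 16.2, 3.6]
finger_gap: 0.009
grip_force: 30.0
```

Run:
```python
from h import *
c=shot('top','top2'); s=ctrl.state(); print(s['eef_pos'],s['wrist_force'])
crop('top2',370,205,520,315,5.3,'c4')
```

```text
[ 0.52174421 -0.10888128  0.1261497 ] [-3.10890124 16.84350279  3.92891137]
```

View pics/c4.png

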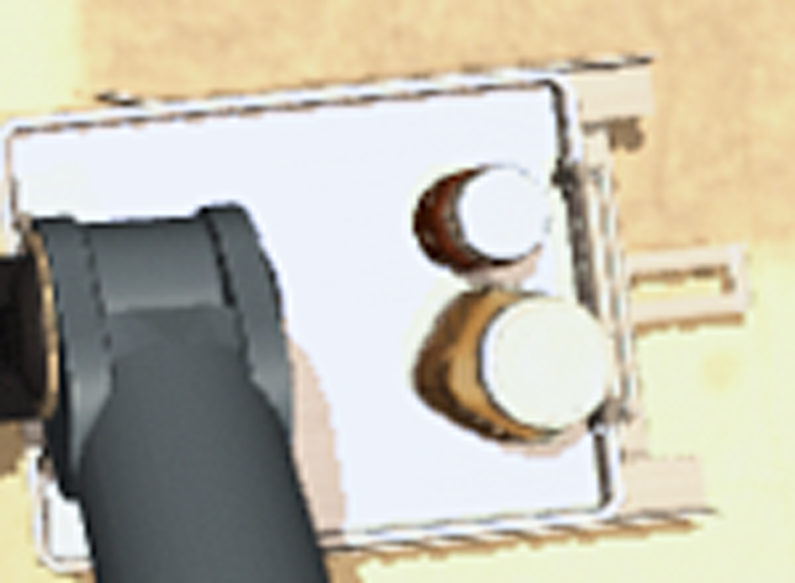

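The tray lies between the flanges with its front against the stop at about (590,200–400), and both jars stand. One more small press, then ease off.

jog_arm --commands '[{"slide":[0,0.002,0],"dr":[0,0,0],"jaw":1},{"slide":[0,0.005,0],"dr":[0,0,0],"jaw":1},{"slide":[0,0.005,0],"dr":[0,0,0],"jaw":1}]'

```text
clock: 17.48
eef_pos: [0.5218, -0.1099, 0.1262]
eef_rot: [[0.995, 0.102, -0.003], [0.102, -0.995, 0.009], [-0.002, -0.009, -1.0]]
wrist_force: [-4.8, 19.8, 3.9]
finger_gap: 0.0088
grip_force: 30.0
```

jog_arm --commands '[{"slide":[0,-0.003,0],"dr":[0,0,0],"jaw":1},{"slide":[0,-0.006,-0.001],"dr":[0,0,0],"jaw":1},{"slide":[0,-0.009,-0.001],"dr":[0,0,0],"jaw":1},{"slide":[0,-0.009,-0.001],"dr":[0,0,0],"jaw":1}]'

```text
clock: 17.98
eef_pos: [0.5218, -0.1098, 0.1263]
eef_rot: [[0.995, 0.1, -0.001], [0.1, -0.995, 0.004], [-0.001, -0.004, -1.0]]
wrist_force: [-1.4, 10.9, -0.9]
finger_gap: 0.0094
grip_force: 30.0
```

jog_arm --commands '[{"slide":[0,-0.002,0],"dr":[0,0,0],"jaw":1},{"slide":[0,-0.004,0],"dr":[0,0,0],"jaw":1},{"slide":[0,-0.005,0],"dr":[0,0,0],"jaw":1},{"slide":[0,-0.005,0],"dr":[0,0,0],"jaw":1}]'

```text
clock: 18.48
eef_pos: [0.5216, -0.1098, 0.1263]
eef_rot: [[0.995, 0.099, -0.001], [0.099, -0.995, 0.001], [-0.001, -0.001, -1.0]]
wrist_force: [-0.6, 5.7, -1.5]
finger_gap: 0.0086
grip_force: 30.0
```

jog_arm --commands '[{"slide":[0,0,0],"dr":[0,0,0],"jaw":0.8},{"slide":[0,0,0],"dr":[0,0,0],"jaw":0.5},{"slide":[0,0,0],"dr":[0,0,0],"jaw":0},{"slide":[0,0,0],"dr":[0,0,0],"jaw":-0.5},{"slide":[0,0,0],"dr":[0,0,0],"jaw":-0.5},{"slide":[0,0,0],"dr":[0,0,0],"jaw":-0.5}]'

```text
clock: 19.23
eef_pos: [0.5222, -0.1114, 0.1267]
eef_rot: [[0.995, 0.097, 0.0], [0.097, -0.995, -0.001], [0.0, 0.001, -1.0]]
wrist_force: [-1.0, 0.3, 0.5]
finger_gap: 0.051
grip_force: 0.0
```

jog_arm --commands '[{"slide":[0,0,-0.04],"dr":[0,0,0],"jaw":-0.5},{"slide":[0,0,-0.1],"dr":[0,0,0],"jaw":-0.5},{"slide":[0,0,-0.2],"dr":[0,0,0],"jaw":-0.5},{"slide":[0,0,-0.3],"dr":[0,0,0],"jaw":-0.5},{"slide":[0,-0.12,-0.3],"dr":[0,0,0],"jaw":-0.5},{"slide":[0,-0.24,-0.3],"dr":[0,0,0],"jaw":-0.5},{"slide":[0,-0.36,-0.3],"dr":[0,0,0],"jaw":-0.5},{"slide":[0,-0.48,-0.3],"dr":[0,0,0],"jaw":-0.5},{"slide":[0,-0.48,-0.3],"dr":[0,0,0],"jaw":-0.5}]'

```text
clock: 20.35
eef_pos: [0.4972, 0.1337, 0.2772]
eef_rot: [[0.994, 0.108, 0.001], [0.108, -0.994, 0.002], [0.001, -0.002, -1.0]]
wrist_force: [0.7, -0.4, 0.1]
finger_gap: 0.0653
grip_force: 0.0
```

Run:
```python
from h import *
shot('top','top3'); shot('scene','scene3')
a=cv2.imread('pics/top3.png')[205:315,370:520]; b=cv2.imread('pics/scene3.png')[150:300,300:500]
a=cv2.resize(a,(409,300),interpolation=2); b=cv2.resize(b,(390,292),interpolation=2)
i=np.zeros((600,409,3),np.uint8); i[:300]=a; i[304:596,:390]=b; cv2.imwrite('pics/m3.png',i)
```

```text
(no output)
```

View pics/m3.png

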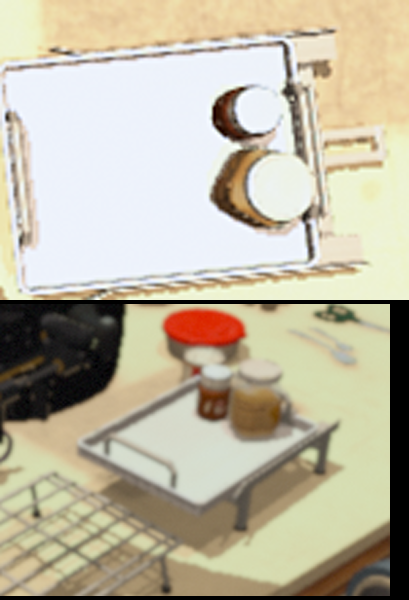

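The tray lies flat in the rack between the flanges, its front against the buffers near (305,130–210). Its rear corner is at the same pixel as under the press, so it has not rebounded. Both jars stand, the area round the rack looks unchanged and the arm is clear. Handing in.

```bash
python3 -c "
from cell import ctrl
print(ctrl.job_done())"
```

```text
the job is handed in; nothing more can be done
None
```

I slid the tray into the rack, pressed its front into the buffers (about 20 N at the wrist, part of it friction) and let go. The last pictures show it flat against the stop with both jars standing. I handed the job in at about 20 s, and no verdict came back.

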